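# Close up the kiln controller and hold its access panel shut

## Robot

A 7-joint arm with a two-finger parallel gripper is mounted at the origin on the work surface. World frame = base frame: x ahead of the robot, y to its left, z up, the work surface at z = 0. Lengths are in m, angles in rad, forces in N, time in s.
With the tool pointing down it reaches from about 0.425 to 0.825 m from the base axis. Payload 3.6 kg.
Tool frame: the origin (TCP) lies where the fingers leave the gripper's body, on its centre line; the fingertips stand 73 mm ahead of it and the grasp point (between the pads) lies 54 mm ahead of it; z points along the fingers, y is the line along which they close (so a half turn about z gives the same grasp; the last joint's range is limited). The gripper opens to 85 mm and grips with 20 to 120 N. Pads are 22 mm wide; open, the fingers measure 114 mm over their backs; the gripper's body (76 mm by 85 mm) begins 54 mm behind the grasp point. The pads swing forward as they close: fully open they stand 13 mm farther back than shut.
Start: joints at [1.121, 0.615, -0.013, 1.423, 0.008, 1.103, -0.04], TCP at [0.267, -0.593, 0.304] pointing down, gripper open.
Joint ranges: [-3.12, 3.12], [-0.3, 2.06], [-1.34, 1.32], [0.26, 2.42], [-1.36, 4.5], [0.01, 1.98], [-2.84, 2.84]. Speed limits (rad/s): [2.79, 2.79, 3.14, 3.14, 3.14, 3.14, 3.14].

## Interface

Orientations are given as a unit quaternion [x, y, z, w].
In Python, from station import arm, snapshot, camera_info, ticket gives the robot as it stands. Calls block until the motion is done:
- arm.movep(position, orientation): joint-space move of the TCP to a pose.
- arm.line_to(position, velocity=0.15, ori=None): straight line of the TCP; ori=None keeps the orientation; velocity is the mean speed in m/s.
- arm.move_j(angles): joint-space move.
- arm.move_gripper(opening, effort=None): opening from 0.0 (shut) to 1.0 (fully open); effort is the grip in N (None keeps the last); returns when the fingers have stopped.
- arm.pause(seconds).
- arm.ik(position, orientation): joint angles nearest the present ones, or None.
- snapshot(name): name is "side" or "top"; returns the picture (400x640x3 uint8, blue, green, red); there is no depth.
- camera_info(name): a dict with "fx", "fy", "cx", "cy" (pixels), "R" (3x3) and "t" (3): a world point X has camera coordinates R X + t. Camera axes: x right, y down, z forward; pixel columns grow to the right and rows downward; lengths in m; the calibration is good to about 2 mm. A picture is of the moment at which its call begins. camera_info takes no time and is no camera call.
A pose or a line that the arm cannot do raises arm.MotionError and nothing moves.
- ticket.finish_job(): hands the job in; it is judged then, once.
Readings, each from a call of its own:
- arm.read_time(): time.
- arm.read_joint_positions(): joint angles.
- arm.read_dq(): joint speeds.
- arm.read_effort(): joint torques, N m.
- arm.read_tool_pos(): TCP position.
- arm.read_eef_rot(): TCP orientation.
- arm.read_ft_force(): force on the tool from outside, world axes, zero at the start.
- arm.read_wrist_torque(): the same for the moment, N m.
- arm.read_opening(): opening from 0.0 (shut) to 1.0 (fully open).
- arm.read_finger_force(): force on a finger pad.
Only numpy, scipy, OpenCV 4.12 (cv2) and the standard library are available. Lean on these libraries where they do the work, as an engineer would, in place of code of your own. Each camera call takes 0.05 s, during which the arm holds its last target. There are 200 camera calls.

## Task

Close up the kiln control box on the pottery bench: push the orange relay fully home in its socket, then turn the panel's blue quarter-turn fastener clockwise until the yellow slot on it lines up with the two red marks. Then let go of the fastener, press the black ribbed pad on the panel with the fingertips until the white panel is fully down in its frame, and finish while still holding it pressed there with a moderate push, never a crushing one: do not let go or lift off. Leave the other things on the bench and on the box where they are.

Things in the scene. Friction and masses are not known exactly. Their poses are not given: they have to be found in the camera images.
- kiln_box: Grey steel kiln control box lying fixed on the bench, 190 x 300 x 70 mm (x, y, z); origin at the centre of its underside, z up. Its flat top (70 mm up) carries the framed white access panel (128 x 164 mm, panel centre at y = -50 mm) and, near y = +100 mm, two relay sockets at x = +50 and x = -50 mm. A dark frame round the panel stands 6 mm above the box top.
- relay_top (a point): Centre of the flat top face of the orange plug-in relay, a block 34 x 28 mm across and 38 mm tall above its socket, with a small white patch on top. z up. It sits in one of the two sockets on the box, up to 8 mm short of home; pressing straight down on the top with about 6 N slides it in, and it stays where it is left.
- relay (a joint): How far the orange relay has been pushed in, m: 0 = standing 8 mm proud of its socket, 0.008 = fully home against a stop. Starts between 0 and 0.002.
- other_relay_top (a point): Centre of the top face of the grey relay in the other socket; same block, already fully home. Nothing to do there.
- fastener_grip (a point): Centre of the grip of the fastener: an upright blue wing 46 mm long (along this point's x axis), 12 mm thick (y), 22 mm tall (11 mm above and below this point), a yellow slot line along its top. The panel's top face is 26 mm below this point. The point turns with the fastener about its vertical z axis; the wing is carried by the panel and stays at the angle it is left at (0.06 N m to turn).
- fastener (a joint): Angle of the fastener, rad, growing clockwise seen from above; range 0 to 1.9 with no stop or click at the right place. It reads 1.35 when the slot lies along the two red marks on the panel (along the panel's and the pad's x axis). Starts between 0.1 and 0.45.
- pad_top (a point): Centre of the top face of the black ribbed rubber pad (38 mm along x, 44 mm along y, 2 mm thick) on the panel, 84 mm from the fastener's axis (towards the pad's +y); the place to press the panel. Its x axis is the direction of the red marks, z up; it moves with the panel.
- panel (a joint): How far the white access panel has been pressed down against its springy gasket, m: 0 = sprung up, standing 6 mm proud of its frame; 0.006 = fully down, flush with the frame, against a stop. It springs back up when let go. Needs about 3 N to start moving and 10 N at full travel.
- cone: Small terracotta test cone, 22 mm across, 30 mm tall, standing loose on the box between the two relay sockets; origin at the centre of its underside. To be left alone.
- brush: Glaze brush with a red handle, 220 mm long, lying on the bench to the robot's right. To be left alone.
- gourd: Terracotta gourd-shaped pot, 80 mm across, 104 mm tall, on the bench to the right. To be left alone.
- jar_green: Glaze jar with a green cap, 60 mm across, 85 mm tall, on the bench to the left. To be left alone.
- jar_amber: Glaze jar with a red cap, 60 mm across, 85 mm tall, on the bench to the left. To be left alone.
- bowl: White bowl, 110 mm across, 50 mm tall, on the bench to the left. To be left alone.
- screwdriver: Screwdriver, 180 mm long, lying on the bench to the right. To be left alone.

How it is judged:
On the way, in this order (a step that is already met when the one before it is completed fails the run):
1. the orange relay is pushed fully home (value of joint relay above 0.0065 m), for 0.2 s.
2. the fastener's slot is aligned with the red marks and the panel is not yet pressed down (value of joint relay above 0.0065 m and angle between the x axis of fastener_grip and the x axis of pad_top, either way round below 0.14 rad and value of joint panel below 0.003 m), for 0.2 s.
3. the panel is pressed fully down by the fingers on its pad (angle between the x axis of fastener_grip and the x axis of pad_top, either way round below 0.14 rad and value of joint panel above 0.0045 m and contact force between the fingers and panel_c1 above 5 N), for 0.3 s.
At the end, for the whole second after the job is handed in: The orange relay is home (within 1.5 mm), the fastener's slot lies within 8 degrees (0.14 rad) of the red marks, and the fingers are pressing on the black pad with more than 5 N so that the panel is down to within 1.5 mm of full travel; the program ends while still holding it there (all of step 3 and value of joint relay above 0.0065 m); the arm keeps its last pose, push and grip.
It fails at once if a crushing push (over 60 N) on the panel's pad (contact force between the arm and panel_c1 above 60 N).
It fails at once if the test cone on the box displaced by more than 20 mm or tipped over (distance of cone from where it was at the start of the episode above 0.02 m or angle between cone's own z axis and vertical above 0.5 rad).
It fails at once if something else on the bench moved by more than 40 mm (distance of any of brush, gourd, jar_green, jar_amber, bowl, screwdriver from where it was at the start of the episode above 0.04 m).
It also fails if it takes over 48 s, if anything falls off the work surface, if the arm or the gripper's body presses on something with over 40 N, if the wrist force passes 120 N, or if a joint passes its speed limit or range.

## Working session

There is one attempt and no reset: what is moved stays moved. The work goes in short steps, each a Python script; the robot and the scene stay as the last script left them, time stands still between calls to the robot, and variables do not carry over. Pictures are saved under pics/ and viewed, at most 10 in all, crops included, and the job is handed in when it is done.

```bash
ls; mkdir -p pics
python3 - <<'E'
from station import *
import cv2
for n in("top","side"):
    cv2.imwrite(f"pics/{n}0.png",snapshot(n)); print(n,camera_info(n))
print(arm.read_time(),arm.read_eef_rot(),arm.read_ft_force())
E
```

```text
pics
top {'fx': 390.80106901903156, 'fy': 390.80106901903156, 'cx': 326.28975758032334, 'cy': 204.46556463457185, 'R': array([[-0.02613572, -0.99913824, -0.03224455],
       [-0.98980804,  0.03038169, -0.13912943],
       [ 0.13998917,  0.02827967, -0.98974911]]), 't': array([0.02671293, 0.50231553, 1.2337878 ])}
side {'fx': 367.58214883366537, 'fy': 367.58214883366537, 'cx': 312.8550756594365, 'cy': 198.7603207673588, 'R': array([[-0.83054358, -0.55684422,  0.01103995],
       [-0.30658386,  0.44054733, -0.84375612],
       [ 0.4649771 , -0.7041609 , -0.5366132 ]]), 't': array([0.41579057, 0.22014176, 1.192355  ])}
0.1 [ 9.77733949e-01  2.09845063e-01 -2.57552179e-04 -1.14372897e-03] [ 0.28607646 -0.13746844 -0.78277296]
```

View pics/top0.png

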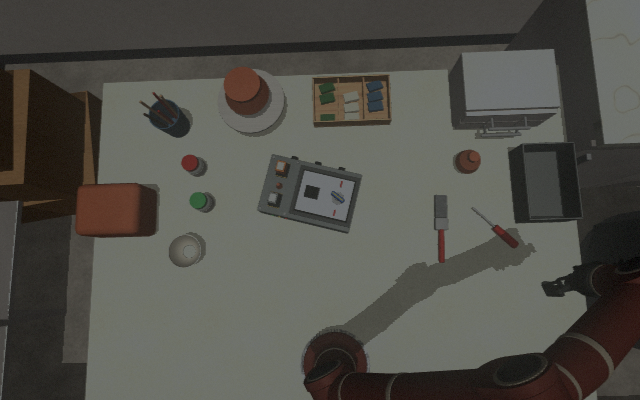

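View pics/side0.png

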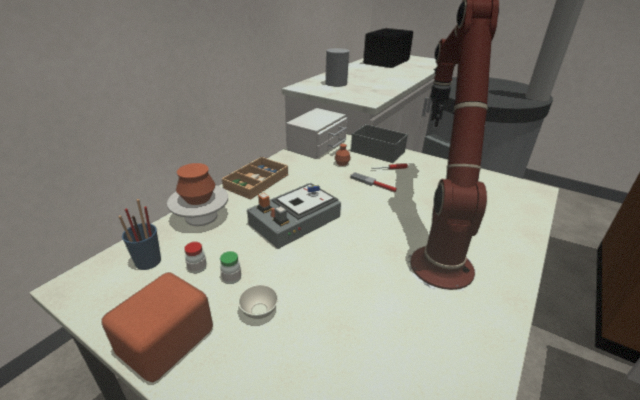

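The box is at about (310,193) in the top view and (293,212) in the side view. The orange relay is at the top-view upper left, about (281,168). Next I'll enlarge both views.

Run:
```python
import cv2,numpy as np
a=cv2.imread("pics/top0.png")[145:240,250:370]; b=cv2.imread("pics/side0.png")[175:250,240:350]
f=lambda i,s:cv2.convertScaleAbs(cv2.resize(i,None,fx=s,fy=s,interpolation=cv2.INTER_CUBIC),alpha=1.5)
cv2.imwrite("pics/topc.png",f(a,6)[:570]);cv2.imwrite("pics/sidec.png",f(b,7))
```

```text
(no output)
```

View pics/topc.png

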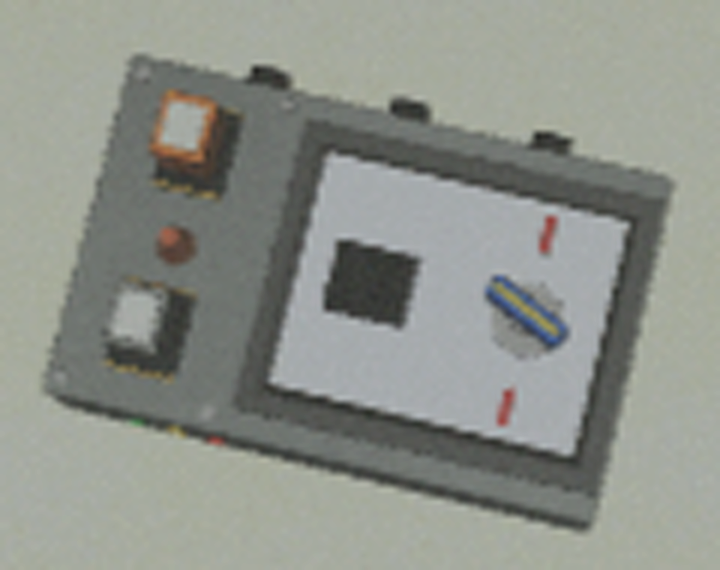

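View pics/sidec.png

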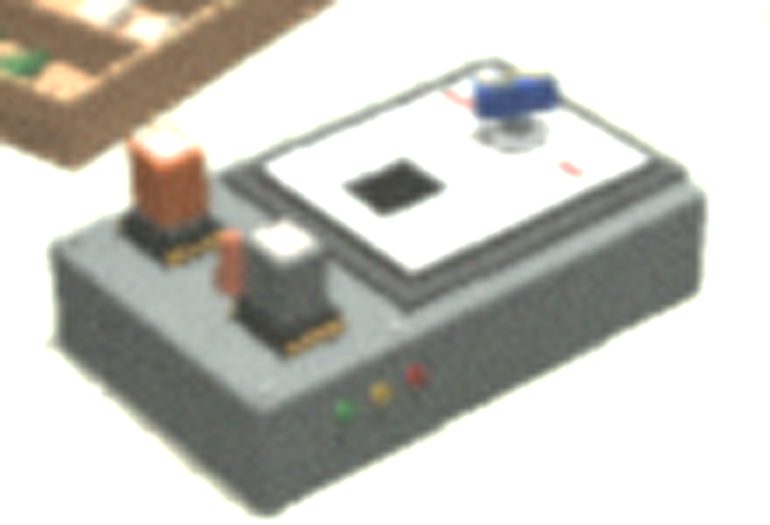

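Top crop: the orange relay is at (185,125), the pad at (372,284), the wing centre at (527,310), and the red marks at (548,235) and (507,407). I'll fit the box pose using both views.

```bash
cat > h.py <<'E'
from station import *
import numpy as np
from scipy.spatial.transform import Rotation as Rot
from scipy.optimize import least_squares
C={n:camera_info(n) for n in("top","side")}
def proj(n,X):
    c=C[n]; p=c["R"]@X+c["t"]; return np.array([c["fx"]*p[0]/p[2]+c["cx"],c["fy"]*p[1]/p[2]+c["cy"]])
def px(n,u):
    s,o=((6,(250,145)),(7,(240,175)))[n=="side"]; return (np.array(u)+.5)/s-.5+o
def ray(n,u,z):
    c=C[n]; d=c["R"].T@np.array([(u[0]-c["cx"])/c["fx"],(u[1]-c["cy"])/c["fy"],1]); o=-c["R"].T@c["t"]; return o+d*(z-o[2])/d[2]
def tri(obs): return least_squares(lambda X:np.r_[tuple(proj(n,X)-u for n,u in obs)],[.5,0,.1])
def down(yaw): # tool z down, tool x at yaw in world
    return (Rot.from_euler('z',yaw)*Rot.from_euler('x',np.pi)).as_quat()
E
python3 - <<'E'
from h import *
P=[("top",(325,152),(64,32,82)),("top",(632,220),(64,-132,82)),("top",(577,457),(-64,-132,82)),("top",(270,385),(-64,32,82)),
("top",(135,58),(95,150,70)),("top",(672,182),(95,-150,70)),("top",(46,388),(-95,150,70)),
("side",(265,165),(64,32,82)),("side",(412,272),(-64,32,82)),("side",(648,158),(-64,-132,82)),("side",(485,65),(64,-132,82)),
("side",(57,245),(95,150,70)),("side",(262,408),(-95,150,70)),("side",(703,200),(-95,-150,70))]
def T(p,l): l=np.array(l)/1e3; return Rot.from_euler('z',p[2]).apply(l)+[p[0],p[1],0]
r=least_squares(lambda p:np.r_[tuple(proj(n,T(p,l))-px(n,u) for n,u,l in P)],[.6,.1,0],loss='soft_l1')
p=r.x; print(p,np.round(r.fun.reshape(-1,2),1).tolist())
for nm,t,s,z in(("relay",(187,126),(166,146),.12),("pad",(372,284),(395,187),.084),("wingtop",(527,311),(515,80),.119)):
    X=tri([("top",px("top",t)),("side",px("side",s))]); a=ray("top",px("top",t),z)
    print(nm,X.x,np.round(X.fun,1),"topray",a,"local",Rot.from_euler('z',-p[2]).apply(a-[p[0],p[1],0]))
print("relay nominal",T(p,(50,100,120)))
for nm,a,b,z in(("red",(507,407),(548,235),.082),("wing",(490,283),(565,340),.119)):
    d=ray("top",px("top",b),z)-ray("top",px("top",a),z); print(nm,np.arctan2(d[1],d[0]))
q=np.array(arm.read_joint_positions())
for y in np.arange(-3,3.2,.5):
    j=arm.ik([.6,.07,.25],down(y)); print(round(y,2),None if j is None else np.round(j,2))
E
```

```text
[ 0.53974696  0.0639235  -0.26326481] [[0.5, -0.2], [-0.2, 0.0], [-0.4, -0.1], [-0.2, -0.1], [-0.5, -1.0], [0.7, -0.9], [-0.8, 0.8], [-0.2, 0.2], [0.5, -0.2], [0.4, 0.1], [1.6, 0.3], [-1.6, -0.8], [0.2, 0.5], [1.6, -1.5]]
relay [0.6150349  0.14660358 0.12770939] [-0.1 -0.2  0.3  0.1] topray [0.61631351 0.14733431 0.12      ] local [0.05222215 0.10046217 0.12      ]
pad [0.53780888 0.05652138 0.08374583] [-0.1 -0.2  0.2  0. ] topray [0.53722567 0.05620258 0.084     ] local [-0.00042517 -0.00811102  0.084     ]
wingtop [ 0.51560271 -0.02404166  0.11777543] [-0.1 -0.2  0.3  0.1] topray [ 0.51471867 -0.02440468  0.119     ] local [-0.00117993 -0.09179809  0.119     ]
relay nominal [0.61404766 0.14746634 0.12      ]
red -0.26140773772504416
wing -2.2578664673291353
-3.0 [ 0.31  0.72 -0.8   1.62  0.57  1.06  1.05]
-2.5 [ 0.45  0.86 -1.15  1.61  0.82  1.23  1.34]
-2.0 [ 0.45  0.86 -1.15  1.61  0.82  1.23  1.84]
-1.5 [ 0.45  0.86 -1.15  1.61  0.82  1.23  2.34]
-1.0 [-0.29  0.61  0.23  1.64 -0.16  0.92 -2.57]
-0.5 [-0.19  0.6   0.07  1.63 -0.05  0.91 -2.18]
0.0 [-0.12  0.6  -0.05  1.63  0.04  0.91 -1.76]
0.5 [-0.05  0.6  -0.16  1.63  0.12  0.92 -1.33]
1.0 [ 0.02  0.61 -0.28  1.63  0.2   0.93 -0.9 ]
1.5 [ 0.09  0.63 -0.4   1.62  0.28  0.95 -0.48]
2.0 [ 0.16  0.64 -0.52  1.62  0.37  0.97 -0.05]
2.5 [ 0.22  0.67 -0.63  1.62  0.45  1.    0.37]
3.0 [ 0.28  0.7  -0.74  1.62  0.53  1.04  0.8 ]
```

The fit is consistent, with yaw -0.263 and 84 mm between pad and fastener. Next is the relay press, using closed fingers and force-guarded steps.

```bash
cat >> h.py <<'E'
def fz(): return float(np.mean([arm.read_ft_force()[2] for _ in range(3)]))
E
python3 - <<'E'
from h import *
q=down(.884)
arm.move_gripper(0.0)
arm.movep([.615,.147,.29],q)
arm.line_to([.615,.147,.209],.12)
f0=fz(); print(arm.read_time(),f0,arm.read_tool_pos())
z=.207
while z>.180:
    arm.line_to([.615,.147,z],.03); f=fz()-f0; print(round(z,4),round(float(arm.read_tool_pos()[2]),4),round(f,1))
    if f>16: break
    z-=.001
arm.pause(.3); print(arm.read_time(),fz()-f0,arm.read_tool_pos())
E
```

```text
4.5667 0.8772429560903653 [0.61551696 0.14723232 0.20974609]
0.207 0.2076 -0.6
0.206 0.2061 -1.1
0.205 0.2049 -1.7
0.204 0.2039 -0.5
0.203 0.2029 -0.7
0.202 0.2019 -1.5
0.201 0.2013 1.0
0.2 0.2005 3.9
0.199 0.1993 3.7
0.198 0.1981 3.1
0.197 0.197 3.1
0.196 0.1959 3.0
0.195 0.195 3.1
0.194 0.1947 6.4
0.193 0.1947 9.9
0.192 0.1946 14.4
0.191 0.1946 18.3
9.1167 18.654813275282773 [0.61518202 0.14713583 0.19458834]
```

The relay reached a hard stop after about 6.7 mm of travel. Now the fastener.

Run:
```python
from h import *
import cv2
arm.line_to([.615,.147,.27],.2)
arm.movep([.515,-.024,.25],down(.884))
arm.move_gripper(.5)
arm.line_to([.515,-.024,.165],.12)
print(arm.read_time(),arm.read_tool_pos(),fz())
ims=[snapshot(n) for n in("top","side")]
cv2.imwrite("pics/g1.png",np.hstack([cv2.resize(i,(400,400),interpolation=cv2.INTER_CUBIC) for i in(ims[0][145:245,270:370],ims[1][150:250,245:345])]))
```

```text
11.8167 [ 0.51546597 -0.02391255  0.16550408] 0.07512375066814403
```

View pics/g1.png

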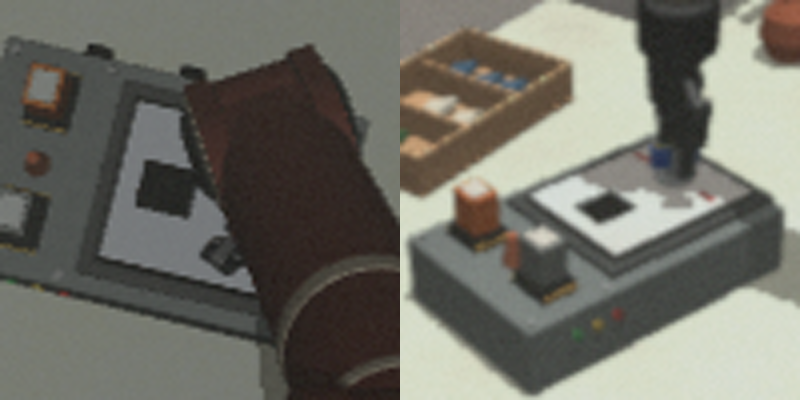

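Side view: the wing, blue at (660,157), sits between the open fingers, and both relay tops look level. I'll close the fingers and turn it clockwise.

Run:
```python
from h import *
import cv2
p=[.515,-.024,.165]
arm.move_gripper(0,30)
print(arm.read_opening()*85,arm.read_finger_force(),arm.read_ft_force())
for y in np.linspace(.884,-.263,5)[1:]:
    arm.line_to(p,.15,down(y)); print(arm.read_time(),np.round(arm.read_ft_force(),1),np.round(arm.read_wrist_torque(),2))
arm.pause(.3)
print(Rot.from_quat(arm.read_eef_rot()).as_matrix()[:2,0],arm.read_joint_positions())
```

```text
12.484622911892169 29.289319217205048 [ 2.07549343 -2.55928991  3.09133424]
12.7417 [ 3.5 -3.8  3.2] [-0.78 -0.73  0.03]
13.175 [ 3.3 -2.8  2.6] [-0.78 -0.83  0.01]
13.6083 [ 4.8 -3.2  2.7] [-0.64 -0.93  0.04]
14.0417 [ 5.1 -2.3  4.7] [-0.51 -1.   -0.02]
[ 0.96678109 -0.25559695] [-0.01861408  0.6007821   0.03372836  1.96000495 -0.03625018  0.57898363
 -1.78974939]
```

Gripped at 12.5 mm, and the tool has turned to yaw -0.258. I'll release, lift and check.

Run:
```python
from h import *
import cv2
arm.move_gripper(.5)
arm.line_to([.515,-.024,.23],.15)
arm.movep([.615,.21,.30],down(-.263))
arm.move_gripper(0.)
print(arm.read_time())
ims=[snapshot(n) for n in("top","side")]
cv2.imwrite("pics/g2.png",np.hstack([cv2.resize(i,(400,400),interpolation=cv2.INTER_CUBIC) for i in(ims[0][145:245,270:370],ims[1][150:250,245:345])]))
```

```text
16.8333
```

View pics/g2.png

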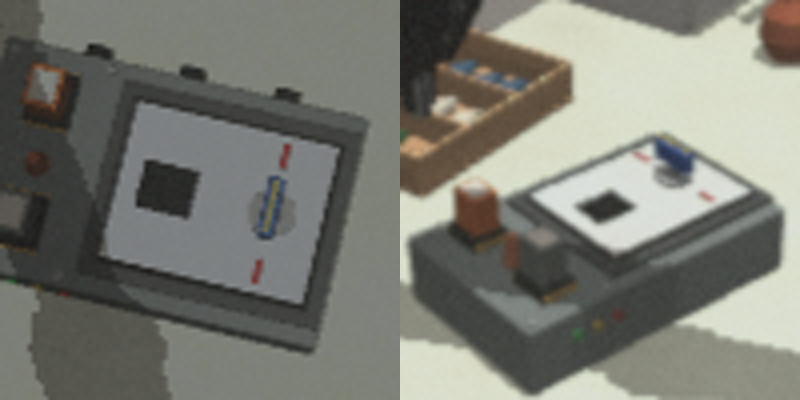

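The slot spans (277,180) to (265,237), which is within about 2° of the red marks at (286,155) and (257,271). The fastener is good, so now I'll press the pad.

Run:
```python
from h import *
x,y=.5375,.0564
arm.movep([x,y,.22],down(-.263))
arm.line_to([x,y,.165],.12); arm.pause(.2)
f0=fz(); print(arm.read_time(),f0,arm.read_tool_pos())
z=.161
while z>.138:
    arm.line_to([x,y,z],.03); f=fz()-f0; print(round(z,4),round(float(arm.read_tool_pos()[2]),4),round(f,1))
    if f>19: break
    z-=.001
arm.pause(.6); print(arm.read_time(),fz()-f0,arm.read_tool_pos(),arm.read_opening())
import cv2
ims=[snapshot(n) for n in("top","side")]
cv2.imwrite("pics/g3.png",np.hstack([cv2.resize(i,(400,400),interpolation=cv2.INTER_CUBIC) for i in(ims[0][145:245,270:370],ims[1][150:250,245:345])]))
```

```text
18.525 -0.06883409387689753 [0.53810323 0.05660157 0.16592234]
0.161 0.1609 0.3
0.16 0.1599 0.0
0.159 0.1589 0.9
0.158 0.1579 0.4
0.157 0.1569 0.3
0.156 0.1563 3.4
0.155 0.1552 4.3
0.154 0.1543 4.8
0.153 0.1534 6.8
0.152 0.1526 7.6
0.151 0.1518 9.6
0.15 0.1509 9.2
0.149 0.1507 14.5
0.148 0.1506 20.5
22.6583 20.753424798020387 [0.53755795 0.05637507 0.15059858] 0.0012387348719530272
```

View pics/g3.png

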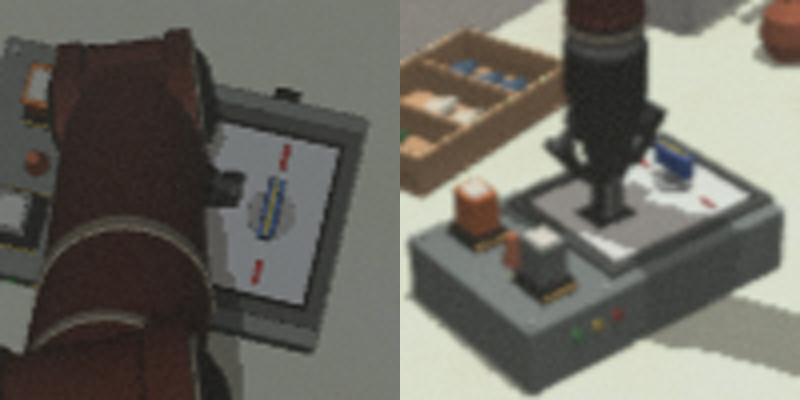

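The fingertips are centred on the pad at (605,212). The panel is on its stop with a push of about 20 N, the slot is aligned and the cone is upright at (36,162). I'm handing in.

```bash
python3 -c "
from station import *
print(ticket.finish_job())"
```

```text
the job is handed in; nothing more can be done
None
```

I handed the job in at about 23 s, with the relay pushed to its stop, the fastener slot within about 2° of the red marks, and the panel held fully down on its pad at about 20 N; the hand-in gave no verdict.

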